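Hold the otoscope handle's new strip under the hand press

ROBOT

A 6-joint arm with a two-finger parallel gripper is mounted at the origin on the work surface. World frame = base frame: x ahead of the robot, y to its left, z up, the work surface at z = 0. Lengths are in mm, angles in rad, forces in N, time in s.
With the tool pointing down it reaches from about 275 to 750 mm from the base axis. Payload 10.2 kg.
Tool frame: the origin (TCP) lies at the very end of the fingers, on their centre line; the grasp point (between the pads) lies 19 mm behind it; z points along the fingers, y is the line along which they close (so a half turn about z gives the same grasp; the last joint's range is limited). The gripper opens to 85 mm and grips with 20 to 120 N. Pads are 22 mm wide; open, the fingers measure 114 mm over their backs; the gripper's body (76 mm by 85 mm) begins 54 mm behind the grasp point. The pads swing forward as they close: fully open they stand 13 mm farther back than shut.
Start: joints at [0.917, 0.313, 1.498, -0, 1.331, -0.223], TCP at [219.252, 477.032, 231.294] pointing down, gripper open.
Joint ranges: [-2.94, 2.94], [-0.97, 2.17], [0.19, 2.56], [-1.23, 4.37], [0.02, 3.11], [-2.88, 2.88]. Speed limits (rad/s): [2.39, 2.39, 3.01, 3.14, 3.14, 3.14].

INTERFACE

Orientations are given as a unit quaternion [w, x, y, z].
In Python, from rig import ctrl gives the robot as it stands.
- The arm moves only by the shell command python3 -m pendant 'ROWS' [FORCE]. ROWS is JSON, a list that holds one entry, the list of rows, each a list of 5 numbers: the shift along the tool's x, y, z normalised to -1 to 1, where 1 is 200 mm, then the turn about the tool's z normalised to -1 to 1, where 1 is pi rad, then the opening, from 0 (shut) to 1 (fully open). In form: [[[dx, dy, dz, spin, hand], ...]]. A call has 1 to 12 rows; each row is the pose to reach, as a shift and turn from the pose commanded when the call began, along the tool's axes at that moment, turning the shorter way round; what a row does not reach only later rows make up. A row lasts 1/10 s, in which the tool goes at most 50 mm and 8.59 degrees, less where a joint would pass 70% of its speed; a pose out of reach is approached as far as the arm can. A call with a number of a shift or a turn outside -1 to 1 is refused whole. A call with a gripper value outside its range is refused whole. The fingers move at their own pace and stop on an object; FORCE is the grip in N (left out, the last holds). Time passes only in rows, so rows that repeat a pose let the fingers close. It gives the time, the measured TCP pose, the force, the opening and the grip force at its end, in the units of the state.
- ctrl.sense(): the state, without advancing time (a new reading comes with each control period).
- ctrl.capture(name): name is "scene" or "top"; returns (picture, depth): 420x560x3 uint8, blue, green, red; 420x560 float32, mm along the optical axis (not along the pixel's ray), 0 where there is no reading.
- ctrl.get_calibration(name): a dict with "K" (3x3 intrinsics, pixels), "D" ([k1, k2, p1, p2, k3] as OpenCV has them; the pictures are not rectified), "origin" and "rotation" of the camera in the world. Camera axes: x right, y down, z forward; pixel columns grow to the right and rows downward; lengths in mm; the calibration is good to about 2 mm. A picture is of the moment at which its call begins. get_calibration takes no time and is no camera call.
- ctrl.finish_job(): hands the job in; it is judged then, once.
The state is a dict: "time_s": time; "joints": joint angles; "dq": joint speeds; "tau": joint torques, N m; "eef_pos": TCP position; "ee_rot": TCP orientation; "force": force on the tool from outside, world axes, zero at the start; "wrist_torque": the same for the moment, N m; "grip_width": opening from 0.0 (shut) to 1.0 (fully open); "grip_force": force on a finger pad.
Only numpy, scipy, OpenCV 4.12 (cv2) and the standard library are available. Lean on these libraries where they do the work, as an engineer would, in place of code of your own. Each camera call takes 0.05 s, during which the arm holds its last target. There are 200 camera calls.

TASK

The orange strip on the otoscope handle has just been glued and must be pressed while it sets: without lifting the handle off the press's steel plate, roll it along the plate towards the lever's grip bar until the strip faces straight up under the press foot. Then push the lever down until it is level, so that the foot bears on the strip, and finish while still holding the lever there (it springs back up if let go). Leave everything else on the counter where it is.

Things in the scene. Friction and masses are not known exactly. Their poses are not given: they have to be found in the camera images.
- press: fixed green cast-iron hand press. Origin: on the counter, straight below the foot when the lever is level. Its z is up, +x points to its hinge column, -x to the lever's grip bar (roughly to the robot); place and yaw (within 0.25 rad) vary. Green base x -115 to 155, y -70 to 140 mm, 8 mm high. Hinge column x 82 to 148, y -31 to 31 mm, 118 mm high
- plate (a point): centre of the top face of the press's steel plate, 18 mm above the counter, at press x 8, y 35 mm, same axes. The plate is 135 mm (x) by 190 mm (y), with lips 4 mm higher and 6 mm wide along its two x ends. Only the lever and foot, within 15 mm of press y = 0, overhang it; the grip bar is near its -x end
- hinge (a point): middle of the lever's hinge axis, which runs along the press's y, at press x 100, z 75 mm
- lever (a joint): angle of the green lever about its hinge, rad: 0 = raised (rests there, sloping up 0.6 rad from hinge to bar), grows as the bar is pushed down; 0.6 = level; stop at 0.8. A spring lifts it. Lever 18 mm wide, 16 mm thick, at press y = 0. The foot meets the handle at about 0.5; from there the foot's own spring gives. Held level it pushes up with about 9 N at the bar
- bar (a point): middle of the lever's round black rubber grip bar, 18 mm diameter, 90 mm long, along the press's y, 190 mm from the hinge axis. Raised: 182 mm above the counter at press x -57 mm; level: 75 mm above the counter at press x -90 mm
- foot: sprung black pressing foot under the lever, 100 mm from the hinge, flat pad 50 mm (x) by 30 mm (y), sprung 800 N/m over 20 mm. Origin: centre of the pad's underside. Raised, it is about 100 mm above the counter; lowered on the handle its pad lies flat at 50 mm
- handle: loose black otoscope handle with steel end bands lying on the plate about along press y (middle at y 35 mm): cylinder 32 mm diameter, 150 mm long, 0.11 to 0.22 kg. Origin: its centre, 16 mm above the plate. Its y runs along it; its +x points out through the orange strip (12 mm wide). At first the strip faces press +x and the axis is 13 to 37 mm to +x of the press origin. It stays where it is left
- basket: stainless specula basket, 130 x 170 x 55 mm with a bail handle to 88 mm high, loose; bystander. Origin: centre of its underside
- tip_box: white plastic tip box, 93 x 133 x 63 mm, loose; bystander. Origin: centre of its underside
- oto_head: chrome otoscope head standing upright, 32 mm foot, 70 mm high, loose; bystander. Origin: centre of its underside
- curette: curette with black rubber grip lying flat, 160 mm long, 12 mm high, loose; bystander. Origin: middle of its length, on the counter
- bowl: small steel bowl, 110 mm across, 45 mm high, loose; bystander. Origin: centre of its underside
Mind the look-alikes: they are no part of the job. Of the things shaped like the handle, the black one is meant.

How it is judged:
By the outcome, as a careful person would: the job done as asked, in the order asked, and still so for the second after the job is handed in, while the arm keeps its last pose, push and grip.
It also fails if it takes over 51 s, if anything falls off the work surface, if the arm or the gripper's body presses on something with over 40 N, if the wrist force passes 120 N, or if a joint passes its speed limit or range.

## Working session

There is one attempt and no reset: what is moved stays moved. The work goes in short steps, Python scripts to look and compute and a shell command to move; the robot and the scene stay as the last step left them, time stands still between calls to the robot, and variables do not carry over. Pictures are saved under pics/ and viewed, at most 10 in all, crops included, and the job is handed in when it is done.

```bash
mkdir -p pics; cat > h.py <<'E'
import numpy as np,cv2,json
from rig import ctrl
def cal(n):
    c=ctrl.get_calibration(n);return np.array(c["K"],float),np.array(c["D"],float),np.array(c["origin"],float),np.array(c["rotation"],float)
def ray(n,px):
    K,D,o,R=cal(n);u=cv2.undistortPoints(np.array(px,float).reshape(-1,1,2),K,D).reshape(-1,2)
    return o,np.c_[u,np.ones(len(u))]@R.T
def plane(n,px,z):
    o,d=ray(n,px);return o+d*((z-o[2])/d[:,2])[:,None]
def proj(n,P):
    K,D,o,R=cal(n);return cv2.projectPoints(((np.array(P,float).reshape(-1,3)-o)@R).reshape(-1,1,3),np.zeros(3),np.zeros(3),K,D)[0].reshape(-1,2)
def cloud(n,dep):
    h,w=dep.shape;v,u=np.mgrid[:h,:w];o,d=ray(n,np.c_[u.ravel(),v.ravel()])
    return (o+d*dep.ravel()[:,None]).reshape(h,w,3)
E
python3 - <<'E'
from h import *
for n in("scene","top"):
    p,d=ctrl.capture(n);cv2.imwrite(f"pics/{n}0.png",p);np.save(n+"0.npy",d);K,D,o,R=cal(n);print(n,o,R[:,2])
s=ctrl.sense();print(s)
E
```

```text
Traceback (most recent call last):
IndexError: too many indices for array: array is 1-dimensional, but 2 were indexed
```

View pics/scene0.png

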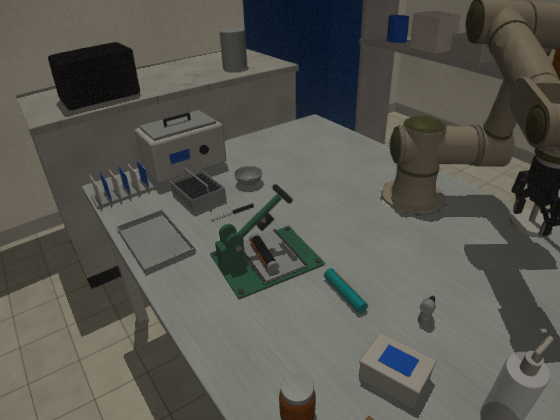

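```bash
sed -i 's/,np.array(c\["rotation"\],float)/,Rotation.from_quat(np.roll(c["rotation"],-1)).as_matrix()/; 1a from scipy.spatial.transform import Rotation' h.py
python3 - <<'E'
from h import *
print(ctrl.get_calibration("top"))
p,d=ctrl.capture("top");cv2.imwrite("pics/top0.png",p);np.save("top0.npy",d)
p,d=ctrl.capture("scene");np.save("scene0.npy",d)
for n in("scene","top"):K,D,o,R=cal(n);print(n,o,R[:,2])
print(ctrl.sense())
E
```

```text
{'K': array([[394.04479146,   0.        , 274.71330693],
       [  0.        , 394.04479146, 210.80623954],
       [  0.        ,   0.        ,   1.        ]]), 'D': array([0.01158343, 0.        , 0.        , 0.        , 0.        ]), 'origin': array([ 431.88552554,   13.48849901, 1174.10623244]), 'rotation': array([ 0.03418382, -0.69756081,  0.71396325, -0.04996856])}
scene [1088.17198452  738.1645543   778.83508152] [-0.47872707 -0.67393396 -0.56270188]
top [ 431.88552554   13.48849901 1174.10623244] [ 0.11852419 -0.02366084 -0.99266922]
{'time_s': 0.15, 'joints': array([ 9.16584388e-01,  3.13310156e-01,  1.49821124e+00, -1.59372319e-05,
        1.33102552e+00, -2.23386451e-01]), 'dq': array([ 0.00309759, -0.00116828, -0.00283233,  0.00100189, -0.00100105,
        0.00039997]), 'tau': array([ 1.44540387e-03, -4.12374508e+01, -2.59791774e+01, -1.67147195e-04,
        3.26504662e-03,  3.53139615e-05]), 'eef_pos': array([219.14523869, 476.87365525, 230.89166151]), 'ee_rot': array([-1.95704381e-04,  2.13748774e-01,  9.76888547e-01, -4.35218067e-04]), 'force': array([-0.82100504, -1.08670687, -0.87261901]), 'wrist_torque': array([ 0.02105999,  0.00856831, -0.02469494]), 'grip_force': 0.0, 'grip_width': 1.0000036660355003}
```

View pics/top0.png

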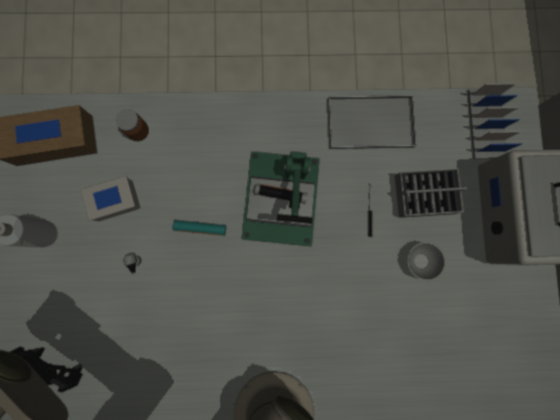

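```bash
cat > press.py <<'E'
from h import *
p=cv2.imread("pics/top0.png");d=np.load("top0.npy");P=cloud("top",d)
h=cv2.cvtColor(p,cv2.COLOR_BGR2HSV)
g=(h[...,0]>60)&(h[...,0]<85)&(h[...,1]>70)
m=np.zeros_like(g);m[140:255,235:330]=1
g&=m
b=g&(P[...,2]<20)&(P[...,2]>-5)
print(g.sum(),b.sum(),np.median(P[...,2][b]))
vv,uu=np.nonzero(b);Q=plane("top",np.c_[uu,vv],8)[:,:2].astype(np.float32)
(c,sz,a)=cv2.minAreaRect(Q);print(c,sz,a)
box=cv2.boxPoints((c,sz,a));print(box)
E
python3 press.py
python3 - <<'E'
import cv2
a=cv2.imread('pics/top0.png')[140:255,230:330];b=cv2.imread('pics/scene0.png')[175:300,200:330]
import numpy as np
a=cv2.convertScaleAbs(cv2.resize(a,(400,460),interpolation=3),alpha=2);b=cv2.convertScaleAbs(cv2.resize(b,(400,385),interpolation=3),alpha=1.6)
b=cv2.copyMakeBorder(b,0,75,0,0,0)
cv2.imwrite('pics/c1.png',np.hstack([a,b]))
E
```

```text
2957 2226 8.953066103942774
(609.69091796875, -32.70562744140625) (203.97398376464844, 263.0138854980469) 82.80347442626953
[[ 466.44376  -117.41492 ]
 [ 727.3856   -150.36348 ]
 [ 752.9381     52.003662]
 [ 491.99622    84.952225]]
```

View pics/c1.png

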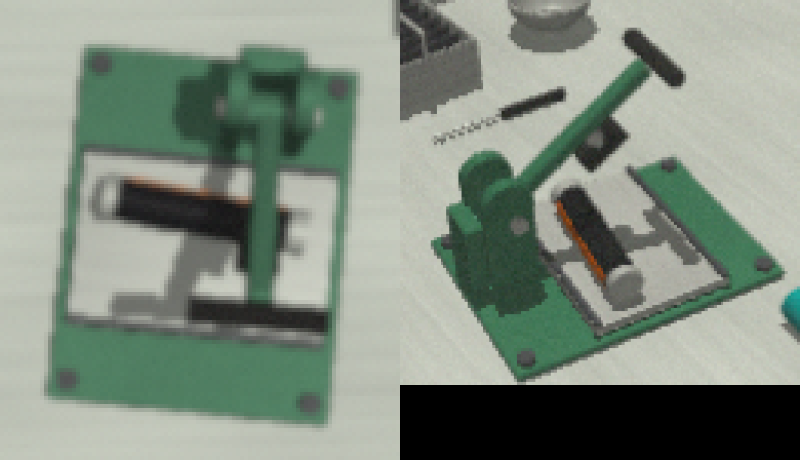

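```bash
cat >> h.py <<'E'
O=np.array([585.5,-65.,0]);YAW=-0.126
RP=Rotation.from_euler('z',YAW).as_matrix()
def topress(P): return (np.asarray(P)-O)@RP
def toworld(P): return np.asarray(P)@RP.T+O
E
cat > handle.py <<'E'
from h import *
import sys
def handle(p,d,save=None):
    P=topress(cloud("top",d));h=cv2.cvtColor(p,cv2.COLOR_BGR2HSV)
    v,u=np.mgrid[:420,:560]
    A=topress(plane("top",np.c_[u.ravel(),v.ravel()],34)).reshape(420,560,3)
    roi=(A[...,1]>20)&(A[...,1]<100)&(A[...,0]>-55)&(A[...,0]<75)
    t=roi&(P[...,2]>28)&(P[...,2]<60)
    if t.sum()>20:
        y=A[...,1][t];x=A[...,0][t]
        ys=np.arange(25,100,5);mid=[]
        for a in ys:
            s=(abs(y-a)<4)
            if s.sum()>3: mid.append((a,(x[s].min()+x[s].max())/2,x[s].max()-x[s].min()))
        mid=np.array(mid);k=np.polyfit(mid[:,0],mid[:,1],1);print("sil: slope %.3f x(y=0) %.1f x(35) %.1f"%(k[0],k[1],np.polyval(k,35)),"w",mid[:,2].mean(),"maxz",np.percentile(P[...,2][t],95))
    o=roi&((h[...,0]<18)&(h[...,1]>110)&(h[...,2]>50))
    print("orange n",o.sum())
    if o.sum()>5:
        k=np.polyfit(A[...,1][o],A[...,0][o],1);print("orange x34(y)=%.3f y + %.1f"%tuple(k),"x(35)=%.1f"%np.polyval(k,35),"z med",np.median(P[...,2][o]))
if __name__=="__main__":
    if len(sys.argv)>1:
        p,d=ctrl.capture("top");cv2.imwrite(f"pics/{sys.argv[1]}.png",p)
        np.save(sys.argv[1]+".npy",d)
    else: p=cv2.imread("pics/top0.png");d=np.load("top0.npy")
    handle(p,d)
E
python3 handle.py
python3 - <<'E'
from h import *
p=cv2.imread("pics/top0.png");d=np.load("top0.npy");P=topress(cloud("top",d))
# bar & column check: points z>165
for lo,hi in((165,200),(105,130)):
    t=(P[...,2]>lo)&(P[...,2]<hi)&(abs(P[...,0])<170)&(abs(P[...,1])<90);print(lo,t.sum(),np.percentile(P[t],[3,50,97],axis=0).round(0).tolist())
g=ctrl.sense();print(Rotation.from_quat(np.roll(g["ee_rot"],-1)).as_matrix().round(3))
print(toworld([25,80,0]),toworld([-57,0,182]))
E
```

```text
sil: slope 0.086 x(y=0) 30.1 x(35) 33.1 w 36.47076474176847 maxz 52.93929320763384
orange n 2
165 319 [[-64.0, -41.0, 168.0], [-54.0, 1.0, 189.0], [-21.0, 40.0, 195.0]]
105 283 [[-15.0, -29.0, 106.0], [90.0, 3.0, 116.0], [125.0, 30.0, 127.0]]
[[-0.909  0.418 -0.001]
 [ 0.418  0.909 -0.001]
 [ 0.    -0.001 -1.   ]]
[620.35516189  11.224128     0.        ] [528.9518677  -57.83698849 182.        ]
```

```bash
cat > go.py <<'E'
from h import *
import sys
# go.py x y z(press) -> shift in tool axes
T=toworld([float(a) for a in sys.argv[1:4]]);s=ctrl.sense()
R=Rotation.from_quat(np.roll(s["ee_rot"],-1)).as_matrix()
print("t",s["time_s"],"press now",topress(s["eef_pos"]).round(1),"F",np.round(s["force"],1),"grip",round(float(s["grip_width"]),2),"world tgt",T.round(1))
print("rows",((T-s["eef_pos"])@R/200).round(4),"toolx yaw",np.arctan2(R[1,0],R[0,0]),"joints",s["joints"].round(2))
E
python3 go.py 44 80 231
```

```text
t 0.15 press now [-431.5  491.5  230.9] F [-0.8 -1.1 -0.9] grip 1.0 world tgt [639.2   8.8 231. ]
rows [-2.8857e+00 -1.2492e+00  1.0000e-04] toolx yaw 2.7107708667820356 joints [ 0.92  0.31  1.5  -0.    1.33 -0.22]
```

```bash
python3 -m pendant '[[[-0.2,-0.08,0,0,0],[-0.4,-0.17,0,0,0],[-0.6,-0.26,0,0,0],[-0.8,-0.34,0,0,0],[-0.96,-0.416,0,0,0],[-0.96,-0.416,0,0,0]]]' 30
python3 -m pendant '[[[-0.2,-0.08,0,0,0],[-0.4,-0.17,0,0,0],[-0.6,-0.26,0,0,0],[-0.8,-0.34,0,0,0],[-0.96,-0.416,0,0,0],[-0.96,-0.416,0,0,0]]]'
python3 -m pendant '[[[-0.2,-0.08,0,0,0],[-0.4,-0.17,0,0,0],[-0.6,-0.26,0,0,0],[-0.8,-0.34,0,0,0],[-0.96,-0.416,0,-0.035,0],[-0.96,-0.416,0,-0.07,0],[-0.96,-0.416,0,-0.07,0],[-0.96,-0.416,0,-0.07,0],[-0.96,-0.416,0,-0.07,0]]]'
python3 go.py 45 80 60
```

```text
time_s: 0.75
eef_pos: [361.1, 318.7, 231.1]
ee_rot: [0.0, 0.216, 0.976, -0.0]
force: [-0.9, 0.6, -0.1]
grip_width: 0.003
grip_force: 0.0
time_s: 1.35
eef_pos: [500.5, 163.1, 230.7]
ee_rot: [-0.0, 0.216, 0.976, -0.0]
force: [0.6, -0.3, -0.2]
grip_width: -0.003
grip_force: 0.0
time_s: 2.25
eef_pos: [638.0, 10.9, 231.6]
ee_rot: [0.0, 0.106, 0.994, 0.0]
force: [0.2, 1.0, -0.1]
grip_width: -0.003
grip_force: 0.0
t 2.25 press now [ 42.6  81.9 231.6] F [ 0.2  1.  -0.1] grip -0.0 world tgt [640.2   8.7  60. ]
rows [-0.0127 -0.0086  0.8579] toolx yaw 2.929962122277695 joints [-0.17  0.57  1.11  0.    1.46 -1.53]
```

```bash
python3 -m pendant '[[[-0.012,-0.008,0.2,0,0],[-0.012,-0.008,0.4,0,0],[-0.012,-0.008,0.6,0,0],[-0.012,-0.008,0.75,0,0],[-0.012,-0.008,0.858,0,0],[-0.012,-0.008,0.858,0,0],[-0.012,-0.008,0.858,0,0]]]'
python3 -m pendant '[[[0,0,0.02,0,0],[0,0,0.04,0,0],[0,0,0.045,0,0],[0,0,0.045,0,0]]]'
python3 -m pendant '[[[0,0,0.005,0,0],[0,0,0.005,0,0]]]'
```

```text
time_s: 2.95
eef_pos: [640.7, 8.1, 60.8]
ee_rot: [0.001, 0.105, 0.994, -0.0]
force: [-0.2, 0.5, 0.3]
grip_width: -0.002
grip_force: 0.0
time_s: 3.35
eef_pos: [640.4, 7.6, 50.8]
ee_rot: [0.0, 0.105, 0.994, -0.0]
force: [-0.4, 0.3, -0.2]
grip_width: -0.0
grip_force: 0.0
time_s: 3.55
eef_pos: [640.4, 7.6, 49.7]
ee_rot: [0.0, 0.105, 0.994, -0.0]
force: [0.4, -0.8, 0.4]
grip_width: 0.002
grip_force: 0.0
```

```bash
for i in 1; do python3 -m pendant '[[[0,0,0.005,0,0],[0,0,0.005,0,0]]]' | grep -E 'pos|force:'; done
python3 -m pendant '[[[0,0,0.005,0,0],[0,0,0.005,0,0]]]'| grep -E 'pos|force:'
```

```text
eef_pos: [640.9, 7.5, 49.3]
force: [-0.4, -0.4, 3.6]
grip_force: 1.8
eef_pos: [641.5, 7.4, 49.1]
force: [0.6, -0.9, 7.6]
grip_force: 3.9
```

```bash
python3 -m pendant '[[[0.01,0,0.005,0,0],[0.025,0,0.005,0,0],[0.04,0,0.005,0,0],[0.06,0,0.005,0,0],[0.08,0,0.005,0,0],[0.1,0,0.005,0,0],[0.12,0,0.005,0,0],[0.13,0,0.005,0,0],[0.14,0,0.005,0,0],[0.14,0,0.005,0,0],[0.14,0,0.005,0,0]]]'
python3 -m pendant '[[[0,0,-0.05,0,0],[0,0,-0.2,0,0],[0,0,-0.4,0,0],[0,0.2,-0.5,0,0],[0,0.45,-0.5,0,0],[0,0.65,-0.5,0,0],[0,0.65,-0.5,0,0]]]'; python3 handle.py s1; python3 go.py 20 80 60
python3 - <<'E'
import cv2,numpy as np
from h import *
p,d=ctrl.capture("scene");cv2.imwrite("pics/sc1.png",p)
a=cv2.imread('pics/s1.png')[140:255,230:330];b=p[175:300,200:330]
a=cv2.convertScaleAbs(cv2.resize(a,(400,460),interpolation=3),alpha=2);b=cv2.convertScaleAbs(cv2.resize(b,(400,385),interpolation=3),alpha=1.6)
cv2.imwrite('pics/c2.png',np.hstack([a,cv2.copyMakeBorder(b,0,75,0,0,0)]))
E
```

```text
time_s: 5.05
eef_pos: [615.0, 13.1, 49.7]
ee_rot: [0.003, 0.105, 0.994, -0.0]
force: [-0.5, 0.7, 18.1]
grip_width: -0.002
grip_force: 9.1
time_s: 5.75
eef_pos: [639.9, 145.3, 146.3]
ee_rot: [-0.0, 0.103, 0.995, 0.0]
force: [0.0, -0.0, 0.0]
grip_width: 0.002
grip_force: 0.0
sil: slope 0.083 x(y=0) 13.3 x(35) 16.2 w 31.073036764011718 maxz 53.027045570566635
orange n 75
orange x34(y)=0.063 y + 24.2 x(35)=26.4 z med 49.79715290761396
t 5.8 press now [ 27.8 213.  146.1] F [ 0.3 -0.8 -0.5] grip -0.0 world tgt [615.4  11.9  60. ]
rows [-0.016  -0.6658  0.4307] toolx yaw 2.9340367851194853 joints [ 0.04  0.67  1.17  0.    1.3  -1.32]
```

View pics/c2.png

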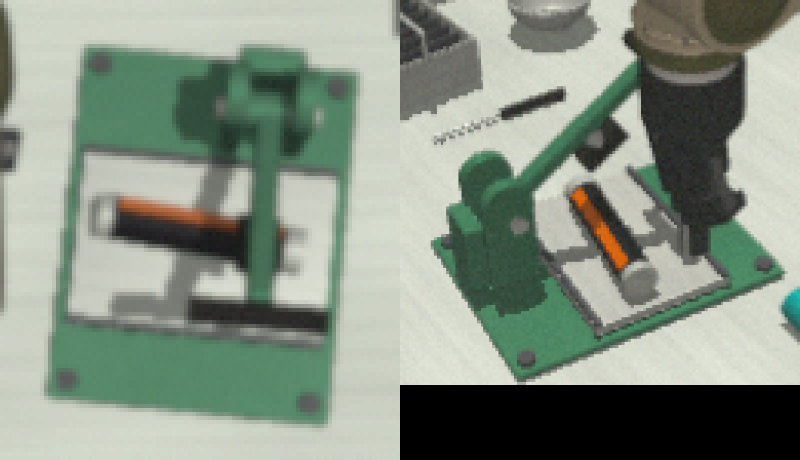

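```bash
cat > prof.py <<'E'
from h import *
import sys
SL=0.085
def prof(name,f):
    p=cv2.imread(f).astype(np.float32)
    xs=np.arange(-40,75,0.5);ys=np.arange(25,90,1.)
    X,Y=np.meshgrid(xs,ys);G=np.stack([X+SL*Y,Y,np.full_like(X,34)],-1)
    uv=proj(name,toworld(G.reshape(-1,3))).astype(np.float32).reshape(*X.shape,2)
    s=cv2.remap(p,uv[...,0],uv[...,1],cv2.INTER_LINEAR).mean(0)
    b=s[:,0];o=np.clip(s[:,2]-s[:,0]-8,0,None)
    oc=(o*xs).sum()/o.sum()
    dark=np.minimum(b,np.inf);th=(np.percentile(b,10)+np.percentile(b,85))/2
    w=xs[dark<th]
    print(f,name,"dark %.1f..%.1f mid %.1f"%(w[0],w[-1],(w[0]+w[-1])/2),"orange c %.1f"%oc,"sum %.0f"%o.sum(),"ext",xs[o>o.max()/2][[0,-1]])
    o_,d=ray(name,uv[30,100][None]);e=d[0]@RP;q=np.array([e[0]-SL*e[1],e[2]])  # view in axis-normal plane
    al=np.arctan2(-q[0],-q[1]);print("  camera tilt from vertical towards +x: %.3f"%al)
    r=(oc-(w[0]+w[-1])/2)*np.cos(al)/16
    print("  strip elevation from +x: %.3f"%(np.pi/2-(np.arcsin(np.clip(r,-1,1))+al)))
for f in sys.argv[1:]:prof("top",f)
E
python3 prof.py pics/top0.png pics/s1.png
```

```text
pics/top0.png top dark 10.5..74.5 mid 42.5 orange c 42.7 sum 120 ext [40.  45.5]
  camera tilt from vertical towards +x: -0.154
  strip elevation from +x: 1.715
pics/s1.png top dark -4.0..74.5 mid 35.2 orange c 23.5 sum 843 ext [19. 28.]
  camera tilt from vertical towards +x: -0.154
  strip elevation from +x: 2.540
```

```bash
python3 -m pendant '[[[-0.04,-0.2,0,0,0],[-0.04,-0.45,0.1,0,0],[-0.04,-0.666,0.2,0,0],[-0.04,-0.666,0.35,0,0],[-0.04,-0.666,0.46,0,0],[-0.04,-0.666,0.46,0,0],[-0.04,-0.666,0.48,0,0],[-0.04,-0.666,0.485,0,0],[-0.04,-0.666,0.485,0,0]]]'
python3 -m pendant '[[[0,0,0.005,0,0],[0,0,0.005,0,0]]]'
```

```text
time_s: 6.75
eef_pos: [620.5, 8.7, 50.5]
ee_rot: [0.001, 0.105, 0.994, -0.0]
force: [-0.5, 0.8, -0.0]
grip_width: 0.0
grip_force: 0.0
time_s: 6.95
eef_pos: [621.0, 8.7, 50.0]
ee_rot: [0.001, 0.105, 0.994, -0.0]
force: [0.5, -0.1, 5.2]
grip_width: 0.001
grip_force: 2.5
```

```bash
python3 -m pendant '[[[0,0,0.006,0,0],[0.01,0,0.006,0,0],[0.025,0,0.006,0,0],[0.04,0,0.006,0,0],[0.055,0,0.006,0,0],[0.07,0,0.006,0,0],[0.085,0,0.006,0,0],[0.1,0,0.006,0,0],[0.1,0,0.006,0,0],[0.1,0,0.006,0,0]]]'
python3 -m pendant '[[[0,0,-0.05,0,0],[0,0,-0.2,0,0],[0,0,-0.4,0,0],[0,0.2,-0.5,0,0],[0,0.45,-0.5,0,0],[0,0.65,-0.5,0,0],[0,0.65,-0.5,0,0]]]'|grep pos; python3 handle.py s2; python3 go.py 20 80 60
sed -i 's/-40,75,0.5/-40,55,0.5/' prof.py; python3 prof.py pics/s2.png
python3 - <<'E'
import cv2,numpy as np
from h import *
p,d=ctrl.capture("scene");cv2.imwrite("pics/sc2.png",p)
a=cv2.imread('pics/s2.png')[140:255,230:330];b=p[175:300,200:330]
a=cv2.convertScaleAbs(cv2.resize(a,(400,460),interpolation=3),alpha=2);b=cv2.convertScaleAbs(cv2.resize(b,(400,385),interpolation=3),alpha=1.6)
cv2.imwrite('pics/c3.png',np.hstack([a,cv2.copyMakeBorder(b,0,75,0,0,0)]))
E
```

```text
time_s: 7.95
eef_pos: [602.1, 12.7, 49.8]
ee_rot: [0.002, 0.105, 0.994, -0.0]
force: [0.0, 0.1, 10.9]
grip_width: 0.0
grip_force: 5.8
eef_pos: [627.7, 144.7, 147.8]
sil: slope -0.047 x(y=0) 13.2 x(35) 11.6 w 37.16855449024589 maxz 53.76791486599662
orange n 142
orange x34(y)=0.082 y + 4.2 x(35)=7.1 z med 51.50896404824164
t 8.7 press now [ 15.7 210.9 147.6] F [ 0.1 -1.1  0.1] grip 0.0 world tgt [615.4  11.9  60. ]
rows [-0.0747 -0.6506  0.4379] toolx yaw 2.934233791426148 joints [ 0.04  0.64  1.22  0.    1.28 -1.32]
pics/s2.png top dark -14.5..17.0 mid 1.2 orange c 3.8 sum 1680 ext [-3.  10.5]
  camera tilt from vertical towards +x: -0.154
  strip elevation from +x: 1.567
```

View pics/c3.png

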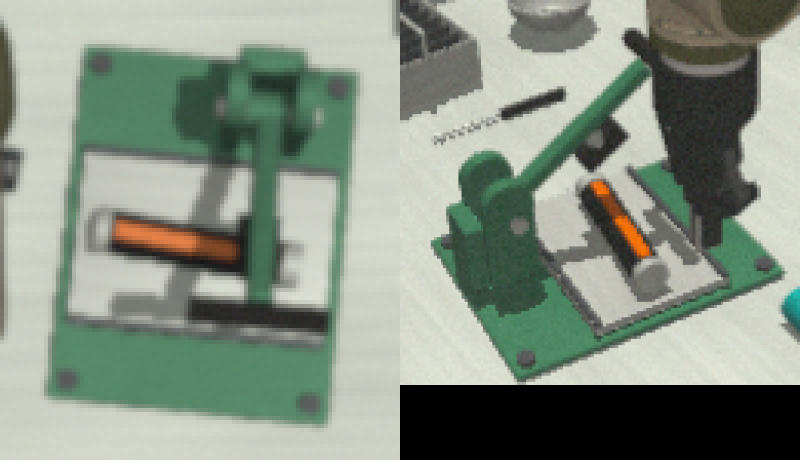

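```bash
python3 -m pendant '[[[0,0,-0.2,0,0],[0,0,-0.35,-0.026,0],[0,0,-0.35,-0.026,0],[0,0,-0.35,-0.026,0]]]' |grep pos; python3 go.py -58 0 205
```

```text
eef_pos: [627.8, 138.8, 217.8]
t 9.15 press now [ 16.4 207.5 217.8] F [ 0.1 -1.3  0.1] grip 0.0 world tgt [528.  -57.7 205. ]
rows [ 0.3664 -1.0395  0.064 ] toolx yaw 3.0103623428976403 joints [ 0.04  0.59  1.12 -0.    1.43 -1.4 ]
```

```bash
python3 -m pendant '[[[0.07,-0.2,0,0,0],[0.15,-0.4,0,0,0],[0.22,-0.6,0,0,0],[0.3,-0.8,0,0,0],[0.366,-1,0,0,0],[0.366,-1,0,0,0],[0.366,-1,0,0,0]]]'|grep pos; python3 -m pendant '[[[0,-0.04,0.03,0,0],[0,-0.04,0.064,0,0],[0,-0.04,0.064,0,0]]]';  python3 go.py -57 0 191
```

```text
eef_pos: [528.9, -49.6, 216.7]
time_s: 10.15
eef_pos: [528.1, -56.2, 203.0]
ee_rot: [-0.001, 0.064, 0.998, 0.0]
force: [-0.3, 0.9, 0.3]
grip_width: 0.0
grip_force: 0.0
t 10.15 press now [-58.1   1.5 203. ] F [-0.3  0.9  0.3] grip 0.0 world tgt [529.  -57.8 191. ]
rows [-0.0056 -0.0074  0.0602] toolx yaw 3.01301625181846 joints [-0.33  0.35  1.52  0.    1.27 -1.77]
```

```bash
python3 -m pendant '[[[0,-0.007,0.06,0,0],[0.02,-0.007,0.1,0,0],[0.043,-0.007,0.14,0,0],[0.043,-0.007,0.14,0,0]]]'; python3 -m pendant '[[[0.02,0,0.04,0,0],[0.042,0,0.085,0,0],[0.06,0,0.13,0,0],[0.074,0,0.174,0,0],[0.074,0,0.174,0,0]]]'; python3 go.py -86 0 122
```

```text
time_s: 10.55
eef_pos: [518.8, -56.8, 175.5]
ee_rot: [-0.001, 0.065, 0.998, 0.0]
force: [-1.3, 0.2, 2.1]
grip_width: 0.0
grip_force: 1.1
time_s: 11.05
eef_pos: [504.4, -55.1, 140.6]
ee_rot: [-0.001, 0.065, 0.998, 0.0]
force: [-2.6, 0.6, 3.4]
grip_width: 0.003
grip_force: 1.6
t 11.05 press now [-81.7  -0.4 140.6] F [-2.6  0.6  3.4] grip 0.0 world tgt [500.2 -54.2 122. ]
rows [0.0214 0.0017 0.0932] toolx yaw 3.01220220020081 joints [-0.34  0.37  1.67 -0.    1.1  -1.78]
```

```bash
python3 -m pendant '[[[0.012,0,0.045,0,0],[0.022,0,0.093,0,0],[0.03,0,0.14,0,0],[0.037,0,0.187,0,0],[0.04,0,0.23,0,0],[0.041,0,0.265,0,0],[0.041,0,0.283,0,0],[0.041,0,0.283,0,0],[0.041,0,0.283,0,0]]]'; python3 go.py -90 0 84
python3 - <<'E'
import cv2,numpy as np
from h import *
q,e=ctrl.capture("top");p,d=ctrl.capture("scene");cv2.imwrite("pics/s3.png",q)
P=topress(cloud("scene",d));h=cv2.cvtColor(p,cv2.COLOR_BGR2HSV)
g=(h[...,0]>60)&(h[...,0]<85)&(h[...,1]>70)
t=g&(abs(P[...,1])<14)&(P[...,0]>-80)&(P[...,0]<60)&(P[...,2]>40)
Q=P[t];t2=Q[Q[:,1]<20]
for lo,hi in((-80,-60),(-60,-40),(-40,0),(0,40),(40,60)):
    s=Q[(Q[:,0]>lo)&(Q[:,0]<hi)];print(lo,hi,len(s),np.percentile(s[:,2],[5,50,95]).round(1) if len(s) else '')
b=cv2.convertScaleAbs(cv2.resize(p[175:300,200:330],(520,500),interpolation=3),alpha=1.6)
a=cv2.convertScaleAbs(cv2.resize(q[140:255,260:325],(280,500),interpolation=3),alpha=2)
cv2.imwrite('pics/c4.png',np.hstack([a,b]))
E
```

```text
time_s: 11.95
eef_pos: [496.2, -54.0, 84.9]
ee_rot: [-0.001, 0.064, 0.998, 0.0]
force: [-7.5, 0.2, 9.3]
grip_width: 0.003
grip_force: 4.7
t 11.95 press now [-90.   -0.4  84.9] F [-7.5  0.2  9.3] grip 0.0 world tgt [496.2 -53.7  84. ]
rows [0.0002 0.0018 0.0045] toolx yaw 3.0125368343851853 joints [-0.34  0.43  1.75 -0.    0.96 -1.78]
-80 -60 25 [72.9 80.7 84.1]
-60 -40 40 [71.3 79.6 83.8]
-40 0 82 [71.1 79.9 83.3]
0 40 84 [71.4 79.8 83.1]
40 60 41 [71.2 79.8 82.7]
```

View pics/c4.png

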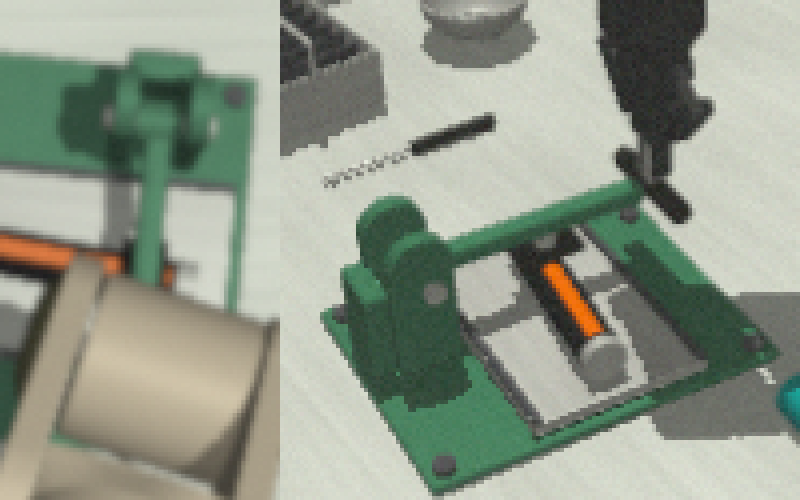

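```bash
python3 -m pendant '[[[0.005,0,0.002,0,0],[0.005,0,0.004,0,0],[0.005,0,0.004,0,0],[0.005,0,0.004,0,0],[0.005,0,0.004,0,0]]]'; python3 go.py -90 0 84
```

```text
time_s: 12.55
eef_pos: [496.1, -54.1, 84.6]
ee_rot: [0.0, 0.065, 0.998, -0.0]
force: [-4.1, 1.0, 8.7]
grip_width: 0.0
grip_force: 4.7
t 12.55 press now [-90.1  -0.4  84.6] F [-4.1  1.   8.7] grip 0.0 world tgt [496.2 -53.7  84. ]
rows [-0.0004  0.0019  0.0029] toolx yaw 3.012400157567997 joints [-0.34  0.43  1.76  0.    0.96 -1.79]
```

Stable, lever level, foot on the strip. Handing in.

```bash
python3 -c "
from rig import ctrl;print(ctrl.finish_job())"
```

```text
the job is handed in; nothing more can be done
None
```

I rolled the handle along the plate until the orange strip faced straight up under the foot. I then pushed the lever level and handed the job in at about 12.6 s, with the arm still holding it (8.7 N up at the bar, nothing else touched); no verdict was returned.

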